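Close down the photometer bench

TASK

Close down the photometer bench for the evening: throw every crumpled wipe into the grey waste bin, and nest the three vessels upright where the blue dish stands, the white beaker in the blue dish and the tall amber beaker in the white one, tipping none over. Only then shut the instrument down at its control box: press the keys fully down one at a time in the order green, blue, green, red, letting each spring back before the next. Never press the yellow key, and leave the jars, wash bottle, tube rack, white box and petri dishes where they stand.

Things in the scene. Friction and masses are not known exactly. Their poses are not given: they have to be found in the camera images.
- wipe1: crumpled white paper wipe, a firm lump 62 (own x) x 44 (own y) x 42 (own z) mm, 20 g, lying on the bench; origin at its centre. Three or four wipes are present
- wipe2: crumpled white paper wipe, a firm lump 62 (own x) x 44 (own y) x 42 (own z) mm, 20 g, lying on the bench; origin at its centre. Three or four wipes are present
- wipe3: crumpled white paper wipe, a firm lump 62 (own x) x 44 (own y) x 42 (own z) mm, 20 g, lying on the bench; origin at its centre. Three or four wipes are present
- wipe4: crumpled white paper wipe, a firm lump 62 (own x) x 44 (own y) x 42 (own z) mm, 20 g, lying on the bench; origin at its centre. Three or four wipes are present
- dish: low round blue dish, outer diameter 110 mm, height 50 mm, wall 4 mm, floor 5 mm thick; open upward; origin at the centre of its underside, z up
- wide_beaker: white straight-sided beaker, outer diameter 68 mm, height 75 mm, wall 4 mm, floor 5 mm thick, 160 g; origin at the centre of its underside, z up; it can be gripped across the outside near the rim
- narrow_beaker: amber straight-sided tall beaker, outer diameter 46 mm, height 100 mm, wall 4 mm, floor 5 mm thick, 110 g; origin at the centre of its underside, z up
- bin: grey open-topped square waste bin fixed to the bench, 180 x 180 mm outside, 100 mm high, wall and floor 5 mm; origin at the centre of its underside
- console: light grey control box of the photometer fixed to the bench, 170 (own x) x 150 (own y) x 45 mm high, with four spring keys on its flat top and a teal display strip at its far (+x) edge; origin at the centre of its underside
- key_green (a joint): travel of the green key in m: 0 up, 0.006 fully down; it springs back, and fully down takes about 5 N
- key_green_top (a point): centre of the top of the green key, a round cap 28 mm in diameter standing 10 mm above its 44 mm black collar; pressed straight down. The four keys stand in a square 62 to 64 mm apart, and which colour is where varies
- key_blue (a joint): travel of the blue key in m: 0 up, 0.006 fully down; it springs back, and fully down takes about 5 N
- key_blue_top (a point): centre of the top of the blue key, a round cap 28 mm in diameter standing 10 mm above its 44 mm black collar; pressed straight down. The four keys stand in a square 62 to 64 mm apart, and which colour is where varies
- key_red (a joint): travel of the red key in m: 0 up, 0.006 fully down; it springs back, and fully down takes about 5 N
- key_red_top (a point): centre of the top of the red key, a round cap 28 mm in diameter standing 10 mm above its 44 mm black collar; pressed straight down. The four keys stand in a square 62 to 64 mm apart, and which colour is where varies
- key_yellow (a joint): travel of the yellow key in m: 0 up, 0.006 fully down; it springs back, and fully down takes about 5 N
- key_yellow_top (a point): centre of the top of the yellow key, a round cap 28 mm in diameter standing 10 mm above its 44 mm black collar; pressed straight down. The four keys stand in a square 62 to 64 mm apart, and which colour is where varies
- jar1: bystander: clear jar with blue cap, 44 mm diameter, 60 mm high; origin at the centre of its underside
- jar2: bystander: amber jar with black cap, 44 mm diameter, 60 mm high; origin at the centre of its underside
- wash_bottle: bystander: white wash bottle, 70 mm diameter, 205 mm high with its spout; origin at the centre of its underside
- tube_rack: bystander: blue test-tube rack, 70 x 200 mm, 132 mm high; origin at the centre of its underside
- cuvette_box: bystander: white box, 100 x 130 x 50 mm high; origin at the centre of its underside
- petri_stack: bystander: clear stack of petri dishes, 90 mm diameter, 45 mm high; origin at the centre of its underside
Not all that is in view belongs to the job. What is shaped like the wipe3 but pink or turquoise is not meant. Leave any pink look-alike of the wipe4 alone.

How it is judged:
On the way, in this order (a step that is already met when the one before it is completed fails the run):
1. all wipes lie in the bin and the vessels are nested (x of wipe1 in the frame of bin between -0.085 and 0.085 m and y of wipe1 in the frame of bin between -0.085 and 0.085 m and z of wipe1 in the frame of bin between 0 and 0.1 m and x of wipe2 in the frame of bin between -0.085 and 0.085 m and y of wipe2 in the frame of bin between -0.085 and 0.085 m and z of wipe2 in the frame of bin between 0 and 0.1 m and x of wipe3 in the frame of bin between -0.085 and 0.085 m and y of wipe3 in the frame of bin between -0.085 and 0.085 m and z of wipe3 in the frame of bin between 0 and 0.1 m and x of wipe4 in the frame of bin between -0.085 and 0.085 m and y of wipe4 in the frame of bin between -0.085 and 0.085 m and z of wipe4 in the frame of bin between 0 and 0.1 m and horizontal distance between wide_beaker and dish below 0.022 m and z of wide_beaker in the frame of dish between 0 and 0.015 m and angle between each of wide_beaker, narrow_beaker, dish's own z axis and vertical below 0.15 rad and horizontal distance between narrow_beaker and wide_beaker below 0.012 m and z of narrow_beaker in the frame of wide_beaker between 0 and 0.015 m and height (world z) of dish below 0.01 m and linear speed of each of wipe1, wipe2, wipe3, wipe4, dish, wide_beaker, narrow_beaker below 0.03 m/s), for 0.2 s.
2. the green key is fully down (first press), no other key down (value of joint key_green above 0.0045 m and value of joint each of key_blue, key_red, key_yellow below 0.002 m), for 0.05 s.
3. the blue key is fully down (second press), no other key down (value of joint key_blue above 0.0045 m and value of joint each of key_green, key_red, key_yellow below 0.002 m), for 0.05 s.
4. the green key is fully down (third press), no other key down (all of step 2), for 0.05 s.
5. the red key is fully down (last press), no other key down (value of joint key_red above 0.0045 m and value of joint each of key_green, key_blue, key_yellow below 0.002 m), for 0.05 s.
At the end, for the whole second after the job is handed in: Every wipe is in the bin below its rim; the dish is upright on the bench under 80 mm from its start; the white beaker on its floor within 22 mm of centre, the amber one on the white one's floor within 12 mm, both tilted under 0.15 rad; keys up, all at rest (all of step 1 and value of joint each of key_green, key_blue, key_red, key_yellow below 0.002 m and distance of dish from where it was at the start of the episode below 0.08 m); the robot touches nothing.
It fails at once if the yellow key is pressed (value of joint key_yellow above 0.003 m).
It fails at once if two keys are pressed together (value of joint each of key_green, key_blue above 0.003 m or value of joint each of key_green, key_red above 0.003 m or value of joint each of key_blue, key_red above 0.003 m).
It fails at once if a beaker or the dish is tipped over (angle between any of dish, wide_beaker, narrow_beaker's own z axis and vertical above 0.7 rad).
It fails at once if a bystander (jar, wash bottle, tube rack, cuvette box or petri dishes) is moved more than 40 mm or knocked over (distance of any of jar1, jar2, wash_bottle, tube_rack, cuvette_box, petri_stack from where it was at the start of the episode above 0.04 m or angle between any of jar1, jar2, wash_bottle, tube_rack, cuvette_box, petri_stack's own z axis and vertical above 0.5 rad).
Of wipe1, wipe2, wipe3, wipe4 only 3 to 4 are there at a start; the rules pass over those that are not, and their reading is None.
At some moment in a run one of wipe1, wipe2, wipe3, wipe4 may be knocked a few centimetres aside while the robot is not near it.
It also fails if it takes over 200 s, if anything falls off the work surface, if the arm or the gripper's body presses on something with over 40 N, if the wrist force passes 120 N, or if a joint passes its speed limit or range.

ROBOT

A 6-joint arm with a two-finger parallel gripper is mounted at the origin on the work surface. World frame = base frame: x ahead of the robot, y to its left, z up, the work surface at z = 0. Lengths are in m, angles in rad, forces in N, time in s.
With the tool pointing down it reaches from about 0.3 to 0.875 m from the base axis. Payload 6.4 kg.
Tool frame: the origin (TCP) lies at the very end of the fingers, on their centre line; the grasp point (between the pads) lies behind it (robot.tcp_to_grasp is the z of the grasp point in the tool frame, in m); z points along the fingers, y is the line along which they close (so a half turn about z gives the same grasp; the last joint's range is limited). The gripper opens to 88 mm and grips with 3 to 60 N. Pads are 18 mm wide; open, the fingers measure 123 mm over their backs; the gripper's body (75 mm by 187 mm) begins 45 mm behind the grasp point.
Start: joints at [-1.405, 0.181, 1.607, -0, 1.354, -0.206], TCP at [0.209, -0.536, 0.239] pointing down, gripper open.
Joint ranges: [-2.99, 2.99], [-0.89, 2.07], [0.3, 2.58], [-1.14, 4.28], [0, 2.63], [-3.12, 3.12]. Speed limits (rad/s): [2.57, 2.57, 3.01, 3.14, 3.14, 3.14].

INTERFACE

Orientations are given as a unit quaternion [x, y, z, w].
In Python, from workcell import robot, cams gives the robot as it stands. The module is installed in compiled form; this text tells all that it offers.
- The arm moves only by the shell command python3 -m jog 'ROWS'. ROWS is JSON, a list of rows, each a list of 3 entries, a list of its own where there are three numbers: the shift along the tool's x, y, z in m, then the turn about the tool's z in rad, then the finger opening in m, from 0 to 0.0881. A call has 1 to 20 rows; each row is the pose to reach, as a shift and turn from the pose commanded when the call began, along the tool's axes at that moment; what a row does not reach only later rows make up. A row lasts 1/10 s, in which the tool goes at most 50 mm and 8.59 degrees, less where a joint would pass 70% of its speed; a pose out of reach is approached as far as the arm can. A call with a gripper value outside its range is refused whole. The fingers move at their own pace and stop on an object; the grip force is fixed at half the most. Time passes only in rows, so rows that repeat a pose let the fingers close. It gives the time, the measured TCP pose, the force, the opening and the grip force at its end, in the units of the state.
- robot.state(): the state, without advancing time (a new reading comes with each control period).
- cams.snapshot(name): name is "side" or "top" or "wrist"; returns a dict with "image" (400x640x3 uint8, red, green, blue), "depth" (400x640 float32, m along the optical axis (not along the pixel's ray), 0 where there is no reading), "camera_matrix" (3x3 intrinsics, pixels), "R" (3x3) and "t" (3): a world point X has camera coordinates R X + t. Camera axes: x right, y down, z forward; pixel columns grow to the right and rows downward; lengths in m; the calibration is good to about 2 mm. A picture is of the moment at which its call begins.
- robot.job_done(): hands the job in; it is judged then, once.
Trained networks look in a picture, given as the dict that the camera call returned (one of the last four; its "shot" number tells which), for a name from the list of things; names that differ only in an ending like _2 or _b are one class to them, and where a whole thing is asked for, a point or a joint stands for the part that bears it (a point fixed in the world has none). Each returns a list of dicts, best first, with "conf" (0 to 1); they miss things now and then, are a little off and sometimes report something else, mostly with a low value. They report only what shows in the picture. A call takes as long as a camera call. They do not tell look-alikes from the thing itself.
- cams.spot_in(picture, label): "xyz" ([x, y, z] in m, in world coordinates, good to about 4 mm: the middle of the surface that is visible of it).
- cams.silhouettes(picture, label): "region" (400x640 bool, what is visible of it).
The state is a dict: "time_s": time; "joints": joint angles; "joint_vel": joint speeds; "tau": joint torques, N m; "tool_pos": TCP position; "tcp_rot": TCP orientation; "force": force on the tool from outside, world axes, zero at the start; "torque": the same for the moment, N m; "opening": finger opening in m; "grip_force": force on a finger pad.
Only numpy, scipy, OpenCV 4.12 (cv2) and the standard library are available. Lean on these libraries where they do the work, as an engineer would, in place of code of your own. Each camera call takes 0.05 s, during which the arm holds its last target. There are 200 camera calls.

## Working session

There is one attempt and no reset: what is moved stays moved. The work goes in short steps, Python scripts to look and compute and a shell command to move; the robot and the scene stay as the last step left them, time stands still between calls to the robot, and variables do not carry over. Pictures are saved under pics/ and viewed, at most 14 in all, crops included, and the job is handed in when it is done.

```bash
mkdir -p pics; cat > h.py <<'E'
import numpy as np, cv2
from workcell import robot, cams
def save(p,n,crop=None,scale=1):
    im=p["image"][:,:,::-1]
    if crop: a,b,c,d=crop; im=im[b:d,a:c]
    if scale!=1: im=cv2.resize(im,None,fx=scale,fy=scale,interpolation=cv2.INTER_CUBIC)
    cv2.imwrite("pics/"+n+".png",im)
def px(p,X):
    c=p["R"]@np.array(X)+p["t"]; u=p["camera_matrix"]@c; return np.round(u[:2]/u[2]).astype(int)
def cloud(p):
    K=p["camera_matrix"];d=p["depth"];v,u=np.mgrid[0:400,0:640]
    c=np.stack([(u-K[0,2])/K[0,0]*d,(v-K[1,2])/K[1,1]*d,d],-1)
    return (c-p["t"])@p["R"]
E
python3 - <<'E'
from h import *
for n in ["top","side"]:
    p=cams.snapshot(n); save(p,n+"0",scale=1.25)
    C=cloud(p)
    print(n)
    for l in ["wipe1","dish","wide_beaker","narrow_beaker","bin","console","key_green_top","key_blue_top","key_red_top","key_yellow_top","jar1","jar2","wash_bottle","tube_rack","cuvette_box","petri_stack"]:
        for r in cams.spot_in(p,l):
            if r["conf"]>.2: print(l,round(r["conf"],2),np.round(r["xyz"],3),px(p,r["xyz"]))
s=robot.state();print(s["tool_pos"],s["tcp_rot"],robot.tcp_to_grasp)
E
```

```text
top
wipe1 0.88 [ 0.354 -0.266  0.043] [407 290]
wipe1 0.85 [0.467 0.058 0.036] [288 247]
wipe1 0.78 [ 0.333 -0.112  0.04 ] [350 298]
wipe1 0.74 [0.467 0.173 0.036] [247 247]
wipe1 0.72 [0.338 0.095 0.037] [274 295]
wipe1 0.69 [ 0.34  -0.371  0.042] [445 296]
wipe1 0.65 [ 0.438 -0.161  0.043] [368 258]
dish 0.67 [0.643 0.145 0.003] [260 187]
dish 0.53 [0.466 0.414 0.005] [162 247]
wide_beaker 0.65 [ 0.627 -0.153  0.018] [363 192]
wide_beaker 0.21 [0.754 0.144 0.116] [257 137]
narrow_beaker 0.74 [0.628 0.013 0.059] [306 189]
narrow_beaker 0.68 [ 0.529 -0.343  0.068] [436 225]
narrow_beaker 0.28 [ 0.472 -0.358  0.063] [441 247]
bin 0.9 [0.466 0.416 0.004] [162 247]
console 0.68 [ 0.532 -0.366  0.046] [442 226]
key_green_top 0.68 [ 0.528 -0.342  0.07 ] [435 226]
key_green_top 0.41 [ 0.488 -0.425  0.066] [466 241]
key_blue_top 0.43 [ 0.546 -0.406  0.066] [458 220]
key_red_top 0.61 [ 0.53  -0.346  0.063] [436 225]
key_red_top 0.5 [ 0.532 -0.369  0.044] [442 226]
key_yellow_top 0.47 [ 0.476 -0.359  0.067] [442 245]
key_yellow_top 0.29 [0.758 0.144 0.114] [257 136]
jar1 0.58 [0.548 0.069 0.0
[... 1376 characters left out ...]
0.27 [ 0.472 -0.367  0.065] [344 353]
key_yellow_top 0.51 [ 0.469 -0.364  0.068] [342 351]
key_yellow_top 0.46 [0.465 0.041 0.044] [286 205]
jar1 0.84 [0.545 0.063 0.043] [315 194]
jar1 0.71 [ 0.54  -0.086  0.044] [331 236]
jar2 0.84 [0.545 0.063 0.043] [315 194]
jar2 0.71 [ 0.54  -0.086  0.044] [331 236]
wash_bottle 0.72 [0.763 0.125 0.086] [387 153]
wash_bottle 0.54 [0.543 0.06  0.04 ] [315 196]
wash_bottle 0.39 [0.638 0.169 0.026] [337 169]
tube_rack 0.63 [ 0.762 -0.155  0.071] [437 230]
cuvette_box 0.93 [0.689 0.311 0.052] [338 132]
petri_stack 0.74 [ 0.696 -0.364  0.044] [457 325]
[ 0.20891508 -0.5357286   0.23871477] [9.82770365e-01 1.84830762e-01 6.29226071e-06 3.13888663e-06] -0.0187
```

View pics/top0.png

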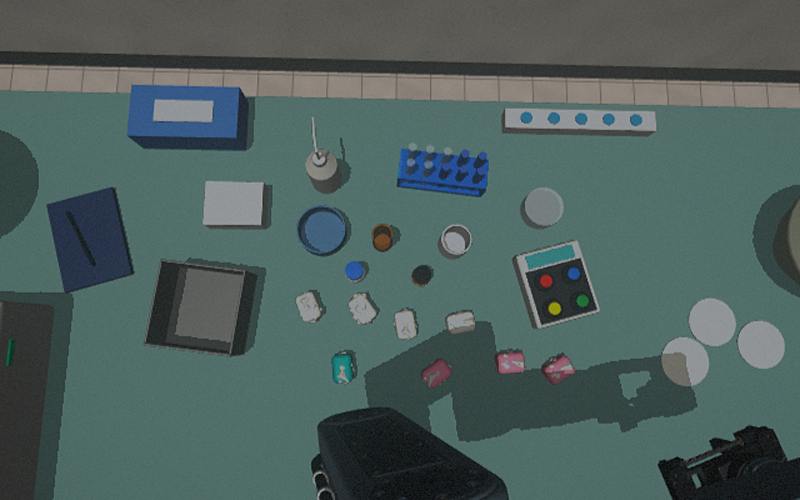

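View pics/side0.png

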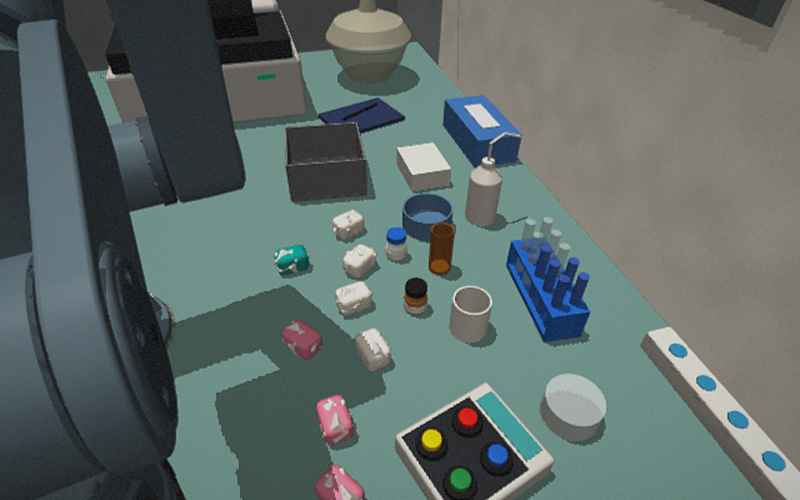

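Top view (scaled ×1.25): four white wipes at (308,306), (362,309), (405,324) and (460,321). The pink lumps at (437,373), (511,363), (559,369) and the turquoise one at (343,368) are look-alikes, so I leave them alone. Amber beaker is at (382,237), white beaker (456,240), blue dish (322,230), bin (200,308). Keys: red (546,281), blue (574,273), yellow (555,308), green (583,301).

Next I measure geometry from both views and confirm with a crop.

```bash
python3 - <<'E'
from h import *
P={n:cams.snapshot(n) for n in ["top","side"]}
save(P["top"],"crop1",(225,160,475,330),3.2)
pts={n:cloud(p).reshape(-1,3) for n,p in P.items()}
col={n:p["image"].reshape(-1,3).astype(float) for n,p in P.items()}
allp=np.vstack(list(pts.values()))
def near(A,x,y,r,z0,z1): 
    return (np.hypot(A[:,0]-x,A[:,1]-y)<r)&(A[:,2]>z0)&(A[:,2]<z1)
print("bench z",[round(float(np.median(A[near(A,.45,-.25,.03,-.05,.05)][:,2])),4) for A in pts.values()])
for n,(x,y) in dict(w1=(.467,.165),w2=(.467,.05),w3=(.435,-.055),w4=(.437,-.168)).items():
    for nm,A in list(pts.items())+[("both",allp)]:
        B=A[near(A,x,y,.05,.015,.07)]
        r=cv2.minAreaRect((B[:,:2]*1000).astype(np.float32))
        print(n,nm,len(B),np.round(r[0],0),np.round(r[1],0),round(r[2]),"top",np.round(np.percentile(B[:,2],98),3))
def circ(A):
    M=np.c_[2*A[:,:2],np.ones(len(A))];s=np.linalg.lstsq(M,(A[:,:2]**2).sum(1),rcond=None)[0]
    return s[:2],np.sqrt(s[2]+s[0]**2+s[1]**2)
for n,x,y,r,h in [("dish",.645,.15,.075,.05),("wide",.627,-.155,.055,.075),("amber",.625,0.01,.045,.1)]:
    for nm,A in list(pts.items())+[("both",allp)]:
        B=A[near(A,x,y,r,h-.012,h+.02)]
        if len(B)>8:
            (c,R)=circ(B);print(n,nm,len(B),np.round(c,3),round(R,3),"ztop",np.round(np.percentile(B[:,2],[50,95]),3))
for nm in pts:
    A=pts[nm];hsv=cv2.cvtColor(P[nm]["image"],cv2.COLOR_RGB2HSV).reshape(-1,3).astype(int)
    b=near(A,.51,-.385,.09,.057,.09)
    for k,lo,hi in [("red",0,8),("yellow",22,35),("green",45,75),("blue",100,125)]:
        m=b&(hsv[:,0]>=lo)&(hsv[:,0]<=hi)&(hsv[:,1]>130)&(hsv[:,2]>70)
        print(nm,k,m.sum(),np.round(np.median(A[m],0),3) if m.sum() else"")
A=pts["top"];B=A[near(A,.467,.415,.16,.085,.12)];r=cv2.minAreaRect((B[:,:2]*1000).astype(np.float32));print("bin",r,B[:,2].max())
E
```

```text
bench z [0.0012, -0.0005]
w1 top 391 [471. 175.] [69. 49.] 28 top 0.048
w1 side 381 [471. 169.] [65. 45.] 28 top 0.045
w1 both 772 [472. 172.] [71. 52.] 24 top 0.048
w2 top 396 [468.  59.] [73. 51.] 33 top 0.048
w2 side 458 [469.  55.] [72. 54.] 34 top 0.045
w2 both 854 [469.  56.] [74. 56.] 34 top 0.047
w3 top 364 [435. -40.] [67. 49.] 19 top 0.048
w3 side 540 [437. -43.] [67. 46.] 14 top 0.045
w3 both 904 [435. -41.] [69. 51.] 14 top 0.047
w4 top 365 [ 442. -163.] [48. 65.] 10 top 0.048
w4 side 634 [ 443. -168.] [47. 62.] 11 top 0.045
w4 both 999 [ 442. -164.] [48. 68.] 12 top 0.047
dish top 246 [0.643 0.151] 0.053 ztop [0.05  0.054]
dish side 329 [0.645 0.148] 0.053 ztop [0.046 0.051]
dish both 575 [0.644 0.149] 0.053 ztop [0.048 0.053]
wide top 146 [ 0.619 -0.148] 0.032 ztop [0.075 0.078]
wide side 330 [ 0.621 -0.152] 0.032 ztop [0.072 0.076]
wide both 476 [ 0.62 -0.15] 0.032 ztop [0.073 0.077]
amber top 93 [0.624 0.014] 0.021 ztop [0.1   0.103]
amber side 183 [0.626 0.011] 0.021 ztop [0.096 0.1  ]
amber both 276 [0.625 0.012] 0.021 ztop [0.098 0.102]
top red 77 [ 0.533 -0.346  0.067]
top yellow 84 [ 0.474 -0.362  0.068]
top green 75 [ 0.49  -0.423  0.068]
top blue 79 [ 0.55  -0.407  0.068]
side red 195 [ 0.533 -0.349  0.066]
side yellow 227 [ 0.473 -0.366  0.066]
side green 230 [ 0.491 -0.426  0.067]
side blue 233 [ 0.549 -0.411  0.066]
bin ((464.8473205566406, 397.38067626953125), (182.24830627441406, 180.26092529296875), 83.3462905883789) 0.10702820355391253
```

View pics/crop1.png

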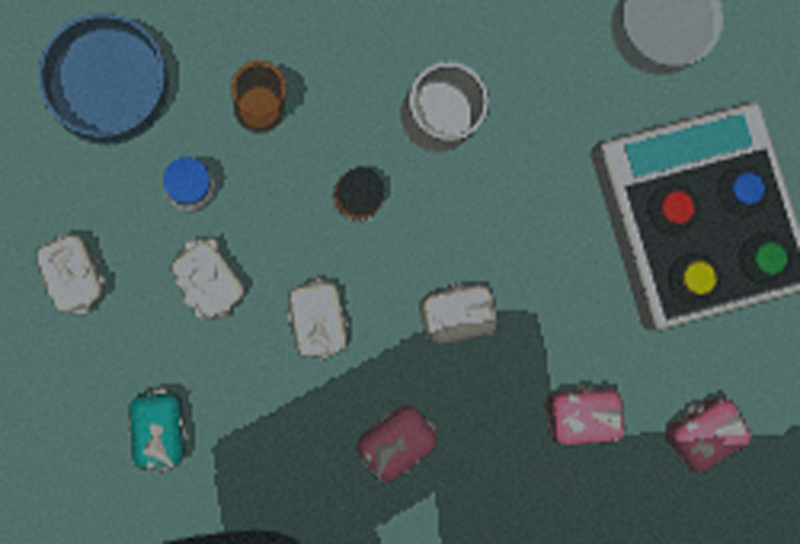

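The crop confirms it: the four white lumps are the wipes (crop px (72,272), (208,277), (318,318), (459,312)). The turquoise one (157,430) and the pinks (398,443), (587,416), (712,436) stay. Starting with the wipe nearest the bin.

```bash
cat > go.py <<'E'
import sys, numpy as np
from workcell import robot
from scipy.spatial.transform import Rotation as Ro
# args: sequence of x,y,z,headingdeg targets -> shifts in the current tool frame
s=robot.state(); R=Ro.from_quat(s["tcp_rot"]).as_matrix(); p=np.array(s["tool_pos"])
h=np.degrees(np.arctan2(R[1,0],R[0,0])); print("t",round(s["time_s"],1),"pos",p.round(4),"head",round(h,1),"q",np.round(s["joints"],2),"open",round(s["opening"],4),"grip",round(s["grip_force"],1),"F",np.round(s["force"],1))
for a in sys.argv[1:]:
    x,y,z,hd=map(float,a.split(","))
    th=(h-hd+90)%180-90
    print(a,"->",(R.T@(np.array([x,y,z])-p)).round(4),"turn",round(np.radians(th),3),"heading",round(h-th))
E
python3 go.py .472,.172,.15,26
```

```text
t 1.8 pos [ 0.2089 -0.5357  0.2387] head 21.3 q [-1.41  0.18  1.61  0.    1.35 -0.21] open 0.088 grip 0.0 F [-0.4 -0.3 -0.8]
.472,.172,.15,26 -> [ 0.5022 -0.5638  0.0888] turn -0.082 heading 26
```

```bash
P='[[0.502,-0.564,0.089],-0.082,0.088]'; python3 -m jog '[[[0.502,-0.564,0.089],-0.082,0.088],[[0.502,-0.564,0.089],-0.082,0.088],[[0.502,-0.564,0.089],-0.082,0.088],[[0.502,-0.564,0.089],-0.082,0.088],[[0.502,-0.564,0.089],-0.082,0.088],[[0.502,-0.564,0.089],-0.082,0.088],[[0.502,-0.564,0.089],-0.082,0.088],[[0.502,-0.564,0.089],-0.082,0.088],[[0.502,-0.564,0.089],-0.082,0.088],[[0.502,-0.564,0.089],-0.082,0.088],[[0.502,-0.564,0.089],-0.082,0.088],[[0.502,-0.564,0.089],-0.082,0.088],[[0.502,-0.564,0.089],-0.082,0.088],[[0.502,-0.564,0.089],-0.082,0.088],[[0.502,-0.564,0.089],-0.082,0.088],[[0.502,-0.564,0.089],-0.082,0.088],[[0.502,-0.564,0.089],-0.082,0.088],[[0.502,-0.564,0.089],-0.082,0.088],[[0.502,-0.564,0.089],-0.082,0.088],[[0.502,-0.564,0.089],-0.082,0.088]]'; python3 go.py .472,.172,.006,26 .472,.172,.15,26
```

```text
time_s: 3.8
tool_pos: [0.4717, 0.1707, 0.1501]
tcp_rot: [0.975, 0.224, 0.0, 0.0]
force: [0.4, -0.0, -0.4]
opening: 0.0882
grip_force: 0.0
t 3.8 pos [0.4717 0.1707 0.1501] head 25.9 q [ 0.11  0.12  1.87 -0.    1.15  1.23] open 0.0882 grip 0.0 F [ 0.4 -0.  -0.4]
.472,.172,.006,26 -> [ 0.0007 -0.0011  0.1441] turn -0.002 heading 26
.472,.172,.15,26 -> [ 0.0008 -0.001   0.0001] turn -0.002 heading 26
```

```bash
python3 -m jog '[[[0.001,-0.001,0.05],0,0.088],[[0.001,-0.001,0.1],0,0.088],[[0.001,-0.001,0.13],0,0.088],[[0.001,-0.001,0.144],0,0.088],[[0.001,-0.001,0.144],0,0.088],[[0.001,-0.001,0.144],0,0.03],[[0.001,-0.001,0.144],0,0.03],[[0.001,-0.001,0.144],0,0.03],[[0.001,-0.001,0.144],0,0.03],[[0.001,-0.001,0.144],0,0.03],[[0.001,-0.001,0.144],0,0.03],[[0.001,-0.001,0.144],0,0.03],[[0.001,-0.001,0.1],0,0.03],[[0.001,-0.001,0.05],0,0.03],[[0.001,-0.001,0],0,0.03],[[0.001,-0.001,0],0,0.03]]'; python3 go.py .5,.43,.15,26 .5,.43,.115,26
```

```text
time_s: 5.4
tool_pos: [0.4769, 0.1742, 0.1568]
tcp_rot: [0.974, 0.225, 0.006, 0.001]
force: [0.9, -0.3, 0.6]
opening: 0.0442
grip_force: 30.0
t 5.4 pos [0.4769 0.1742 0.1568] head 26.0 q [0.12 0.11 1.86 0.   1.15 1.23] open 0.0442 grip 30.0 F [ 0.9 -0.3  0.6]
.5,.43,.15,26 -> [ 0.1329 -0.2198  0.0075] turn 0.0 heading 26
.5,.43,.115,26 -> [ 0.1325 -0.2199  0.0425] turn 0.0 heading 26
```

```bash
python3 -m jog '[[[0.138,-0.22,0],0,0.03],[[0.138,-0.22,0],0,0.03],[[0.138,-0.22,0],0,0.03],[[0.138,-0.22,0],0,0.03],[[0.138,-0.22,0],0,0.03],[[0.138,-0.22,0],0,0.03],[[0.138,-0.22,0.035],0,0.03],[[0.138,-0.22,0.035],0,0.03],[[0.138,-0.22,0.035],0,0.03],[[0.138,-0.22,0.035],0,0.088],[[0.138,-0.22,0.035],0,0.088],[[0.138,-0.22,0.035],0,0.088],[[0.138,-0.22,0.035],0,0.088],[[0.138,-0.22,0],0,0.088],[[0.138,-0.22,0],0,0.088]]'; python3 go.py .469,.056,.15,34; python3 - <<'E'
from h import *
p=cams.snapshot("top")
print([(round(r["conf"],2),np.round(r["xyz"],3).tolist()) for r in cams.spot_in(p,"wipe1")])
A=cloud(p).reshape(-1,3)
for x,y in [(.469,.056),(.435,-.041),(.442,-.164)]:
    B=A[(np.hypot(A[:,0]-x,A[:,1]-y)<.055)&(A[:,2]>.015)&(A[:,2]<.07)]
    print(cv2.minAreaRect((B[:,:2]*1000).astype(np.float32)))
E
```

```text
time_s: 6.9
tool_pos: [0.5023, 0.4332, 0.1548]
tcp_rot: [0.974, 0.225, 0.004, -0.001]
force: [0.0, 0.2, 1.7]
opening: 0.0873
grip_force: 0.0
t 6.9 pos [0.5023 0.4332 0.1548] head 26.0 q [0.53 0.44 1.45 0.   1.24 1.65] open 0.0873 grip 0.0 F [0.  0.2 1.7]
.469,.056,.15,34 -> [-0.1953  0.3244  0.003 ] turn -0.14 heading 34
[(0.96, [0.358, -0.271, 0.043]), (0.95, [0.434, -0.042, 0.04]), (0.81, [0.34, -0.372, 0.042]), (0.8, [0.441, -0.162, 0.044]), (0.8, [0.332, -0.108, 0.041]), (0.75, [0.488, 0.422, 0.042]), (0.74, [0.765, -0.118, 0.065]), (0.67, [0.339, 0.094, 0.036]), (0.56, [0.467, 0.058, 0.04])]
((468.1065979003906, 58.45807647705078), (73.18814086914062, 50.56447982788086), 32.58945083618164)
((434.3070373535156, -39.674076080322266), (67.17610931396484, 48.61792755126953), 18.904695510864258)
((441.5987548828125, -162.41969299316406), (48.02349090576172, 64.44091796875), 10.334157943725586)
```

```bash
python3 -m jog '[[[-0.192,0.323,0],-0.14,0.088],[[-0.192,0.323,0],-0.14,0.088],[[-0.192,0.323,0],-0.14,0.088],[[-0.192,0.323,0],-0.14,0.088],[[-0.192,0.323,0],-0.14,0.088],[[-0.192,0.323,0],-0.14,0.088],[[-0.192,0.323,0],-0.14,0.088],[[-0.192,0.323,0],-0.14,0.088],[[-0.192,0.323,0],-0.14,0.088],[[-0.192,0.323,0],-0.14,0.088],[[-0.192,0.323,0],-0.14,0.088]]'; python3 go.py .469,.056,.006,34
```

```text
time_s: 8.1
tool_pos: [0.4686, 0.0582, 0.1493]
tcp_rot: [0.956, 0.293, -0.0, -0.0]
force: [0.6, -0.5, 0.2]
opening: 0.0879
grip_force: 0.0
t 8.1 pos [0.4686 0.0582 0.1493] head 34.1 q [-0.13  0.05  1.94  0.    1.15  0.85] open 0.0879 grip 0.0 F [ 0.6 -0.5  0.2]
.469,.056,.006,34 -> [-0.0008  0.0022  0.1433] turn 0.001 heading 34
```

```bash
python3 -m jog '[[[0,0,0.05],0,0.088],[[0,0,0.1],0,0.088],[[0,0,0.13],0,0.088],[[0,0,0.144],0,0.088],[[0,0,0.144],0,0.088],[[0,0,0.144],0,0.03],[[0,0,0.144],0,0.03],[[0,0,0.144],0,0.03],[[0,0,0.144],0,0.03],[[0,0,0.144],0,0.03],[[0,0,0.144],0,0.03],[[0,0,0.144],0,0.03],[[0,0,0.1],0,0.03],[[0,0,0.05],0,0.03],[[0,0,0],0,0.03],[[0,0,0],0,0.03],[[0,0,0],0,0.03]]'; python3 go.py .43,.43,.15,0 .43,.43,.115,0
```

```text
time_s: 9.8
tool_pos: [0.4697, 0.0571, 0.1509]
tcp_rot: [0.956, 0.293, 0.001, 0.001]
force: [-0.2, 0.4, -0.4]
opening: 0.0439
grip_force: 29.7
t 9.8 pos [0.4697 0.0571 0.1509] head 34.0 q [-0.13  0.05  1.94  0.    1.15  0.85] open 0.0439 grip 29.7 F [-0.2  0.4 -0.4]
.43,.43,.15,0 -> [ 0.1758 -0.3313  0.0006] turn 0.594 heading 0
.43,.43,.115,0 -> [ 0.1757 -0.3314  0.0356] turn 0.594 heading 0
```

```bash
python3 -m jog '[[[0.172,-0.334,0],0.594,0.03],[[0.172,-0.334,0],0.594,0.03],[[0.172,-0.334,0],0.594,0.03],[[0.172,-0.334,0],0.594,0.03],[[0.172,-0.334,0],0.594,0.03],[[0.172,-0.334,0],0.594,0.03],[[0.172,-0.334,0],0.594,0.03],[[0.172,-0.334,0],0.594,0.03],[[0.172,-0.334,0],0.594,0.03],[[0.172,-0.334,0],0.594,0.03],[[0.172,-0.334,0.035],0.594,0.03],[[0.172,-0.334,0.035],0.594,0.03],[[0.172,-0.334,0.035],0.594,0.03],[[0.172,-0.334,0.035],0.594,0.088],[[0.172,-0.334,0.035],0.594,0.088],[[0.172,-0.334,0.035],0.594,0.088],[[0.172,-0.334,0.035],0.594,0.088],[[0.172,-0.334,0],0.594,0.088],[[0.172,-0.334,0],0.594,0.088]]'; cat > wp.py <<'E'
from h import *
import sys
p=cams.snapshot("top")
A=cloud(p).reshape(-1,3)
print([(round(r["conf"],2),np.round(r["xyz"],3).tolist()) for r in cams.spot_in(p,"wipe1")])
for a in sys.argv[1:]:
    x,y=map(float,a.split(","))
    B=A[(np.hypot(A[:,0]-x,A[:,1]-y)<.055)&(A[:,2]>.015)&(A[:,2]<.07)]
    print(cv2.minAreaRect((B[:,:2]*1000).astype(np.float32)))
E
python3 wp.py .435,-.041 .442,-.164;python3 go.py .435,-.042,.15,15
```

```text
time_s: 11.7
tool_pos: [0.4268, 0.432, 0.1543]
tcp_rot: [1.0, 0.0, 0.003, -0.002]
force: [0.7, 0.8, 0.6]
opening: 0.0871
grip_force: 0.0
[(0.93, [0.338, 0.093, 0.037]), (0.86, [0.432, -0.04, 0.042]), (0.77, [0.33, -0.11, 0.039]), (0.68, [0.496, 0.428, 0.042]), (0.63, [0.356, -0.267, 0.046]), (0.59, [0.439, -0.16, 0.042]), (0.5, [0.417, 0.41, 0.028])]
((434.4290466308594, -39.73646545410156), (66.94856262207031, 48.848609924316406), 19.19364356994629)
((441.88958740234375, -162.33522033691406), (47.28511047363281, 64.7606430053711), 12.500825881958008)
t 11.8 pos [0.4251 0.4308 0.1509] head -0.0 q [ 0.6   0.33  1.61 -0.    1.2   2.17] open 0.0883 grip 0.0 F [-0.3  0.7 -0.8]
.435,-.042,.15,15 -> [9.900e-03 4.728e-01 2.000e-04] turn -0.262 heading 15
```

```bash
python3 -m jog '[[[0.01,0.473,0],-0.28,0.088],[[0.01,0.473,0],-0.28,0.088],[[0.01,0.473,0],-0.28,0.088],[[0.01,0.473,0],-0.28,0.088],[[0.01,0.473,0],-0.28,0.088],[[0.01,0.473,0],-0.28,0.088],[[0.01,0.473,0],-0.28,0.088],[[0.01,0.473,0],-0.28,0.088],[[0.01,0.473,0],-0.28,0.088],[[0.01,0.473,0],-0.28,0.088],[[0.01,0.473,0],-0.28,0.088],[[0.01,0.473,0],-0.28,0.088],[[0.01,0.473,0],-0.28,0.088],[[0.01,0.473,0],-0.28,0.088]]'; python3 go.py .435,-.042,.006,15
```

```text
time_s: 13.2
tool_pos: [0.4341, -0.0414, 0.1494]
tcp_rot: [0.99, 0.14, -0.0, -0.0]
force: [-0.9, 0.6, 0.1]
opening: 0.0882
grip_force: 0.0
t 13.2 pos [ 0.4341 -0.0414  0.1494] head 16.1 q [-0.37 -0.03  2.03  0.    1.15  0.92] open 0.0882 grip 0.0 F [-0.9  0.6  0.1]
.435,-.042,.006,15 -> [0.0008 0.0009 0.1434] turn 0.02 heading 15
```

```bash
python3 -m jog '[[[0,0,0.05],0,0.088],[[0,0,0.1],0,0.088],[[0,0,0.13],0,0.088],[[0,0,0.144],0,0.088],[[0,0,0.144],0,0.088],[[0,0,0.144],0,0.03],[[0,0,0.144],0,0.03],[[0,0,0.144],0,0.03],[[0,0,0.144],0,0.03],[[0,0,0.144],0,0.03],[[0,0,0.144],0,0.03],[[0,0,0.144],0,0.03],[[0,0,0.1],0,0.03],[[0,0,0.05],0,0.03],[[0,0,0],0,0.03],[[0,0,0],0,0.03],[[0,0,0],0,0.03]]'; python3 go.py .50,.355,.15,0
```

```text
time_s: 14.9
tool_pos: [0.4352, -0.043, 0.1508]
tcp_rot: [0.99, 0.139, 0.001, 0.001]
force: [0.1, 0.3, -0.8]
opening: 0.0447
grip_force: 29.2
t 14.9 pos [ 0.4352 -0.043   0.1508] head 16.0 q [-0.37 -0.03  2.03  0.    1.14  0.92] open 0.0447 grip 29.2 F [ 0.1  0.3 -0.8]
.50,.355,.15,0 -> [ 0.1722 -0.3647  0.0005] turn 0.28 heading 0
```

```bash
python3 -m jog '[[[0.172,-0.361,0],0.28,0.03],[[0.172,-0.361,0],0.28,0.03],[[0.172,-0.361,0],0.28,0.03],[[0.172,-0.361,0],0.28,0.03],[[0.172,-0.361,0],0.28,0.03],[[0.172,-0.361,0],0.28,0.03],[[0.172,-0.361,0],0.28,0.03],[[0.172,-0.361,0],0.28,0.03],[[0.172,-0.361,0],0.28,0.03],[[0.172,-0.361,0],0.28,0.03],[[0.172,-0.361,0],0.28,0.03],[[0.172,-0.361,0.035],0.28,0.03],[[0.172,-0.361,0.035],0.28,0.03],[[0.172,-0.361,0.035],0.28,0.088],[[0.172,-0.361,0.035],0.28,0.088],[[0.172,-0.361,0.035],0.28,0.088],[[0.172,-0.361,0.035],0.28,0.088],[[0.172,-0.361,0],0.28,0.088],[[0.172,-0.361,0],0.28,0.088]]'; python3 wp.py .442,-.164;python3 go.py .442,-.165,.15,-78
```

```text
time_s: 16.8
tool_pos: [0.5028, 0.3531, 0.1548]
tcp_rot: [1.0, -0.0, 0.004, -0.002]
force: [0.6, 0.4, 0.5]
opening: 0.088
grip_force: 0.0
[(0.94, [0.33, -0.113, 0.039]), (0.78, [0.341, -0.368, 0.043]), (0.76, [0.44, -0.162, 0.043]), (0.69, [0.336, 0.093, 0.039]), (0.59, [0.478, 0.41, 0.034]), (0.57, [0.358, -0.268, 0.046])]
((441.96563720703125, -162.4357452392578), (47.20173263549805, 64.71099853515625), 12.620346069335938)
t 16.9 pos [0.5009 0.3522 0.1512] head -0.0 q [0.42 0.35 1.59 0.   1.2  1.99] open 0.088 grip 0.0 F [-0.3 -0.6 -1.3]
.442,-.165,.15,-78 -> [-5.880e-02  5.172e-01  3.000e-04] turn 1.361 heading -78
```

```bash
python3 -m jog '[[[-0.058,0.516,0],1.361,0.088],[[-0.058,0.516,0],1.361,0.088],[[-0.058,0.516,0],1.361,0.088],[[-0.058,0.516,0],1.361,0.088],[[-0.058,0.516,0],1.361,0.088],[[-0.058,0.516,0],1.361,0.088],[[-0.058,0.516,0],1.361,0.088],[[-0.058,0.516,0],1.361,0.088],[[-0.058,0.516,0],1.361,0.088],[[-0.058,0.516,0],1.361,0.088],[[-0.058,0.516,0],1.361,0.088],[[-0.058,0.516,0],1.361,0.088],[[-0.058,0.516,0],1.361,0.088],[[-0.058,0.516,0],1.361,0.088],[[-0.058,0.516,0],1.361,0.088],[[-0.058,0.516,0],1.361,0.088]]'; python3 go.py .442,-.165,.006,-78
```

```text
time_s: 18.5
tool_pos: [0.442, -0.1631, 0.1496]
tcp_rot: [0.778, -0.629, -0.0, -0.0]
force: [-0.3, -0.1, 0.2]
opening: 0.0883
grip_force: 0.0
t 18.5 pos [ 0.442  -0.1631  0.1496] head -77.9 q [-0.61  0.05  1.94  0.    1.15  2.32] open 0.0883 grip 0.0 F [-0.3 -0.1  0.2]
.442,-.165,.006,-78 -> [0.0018 0.0004 0.1436] turn 0.002 heading -78
```

```bash
python3 -m jog '[[[0,0,0.05],0,0.088],[[0,0,0.1],0,0.088],[[0,0,0.13],0,0.088],[[0,0,0.144],0,0.088],[[0,0,0.144],0,0.088],[[0,0,0.144],0,0.03],[[0,0,0.144],0,0.03],[[0,0,0.144],0,0.03],[[0,0,0.144],0,0.03],[[0,0,0.144],0,0.03],[[0,0,0.144],0,0.03],[[0,0,0.144],0,0.03],[[0,0,0.1],0,0.03],[[0,0,0.05],0,0.03],[[0,0,0],0,0.03],[[0,0,0],0,0.03],[[0,0,0],0,0.03]]'; python3 go.py .42,.355,.15,0; python3 - <<'E'
from h import *
p=cams.snapshot("top"); save(p,"bin1",(100,190,300,300),4)
E
```

```text
time_s: 20.2
tool_pos: [0.4426, -0.1647, 0.1509]
tcp_rot: [0.777, -0.629, 0.002, -0.0]
force: [-0.1, 1.3, 0.0]
opening: 0.0438
grip_force: 30.0
t 20.2 pos [ 0.4426 -0.1647  0.1509] head -78.0 q [-0.61  0.05  1.94  0.    1.15  2.32] open 0.0438 grip 30.0 F [-0.1  1.3  0. ]
.42,.355,.15,0 -> [-5.131e-01 -8.600e-02 -1.000e-04] turn -1.361 heading 0
```

View pics/bin1.png

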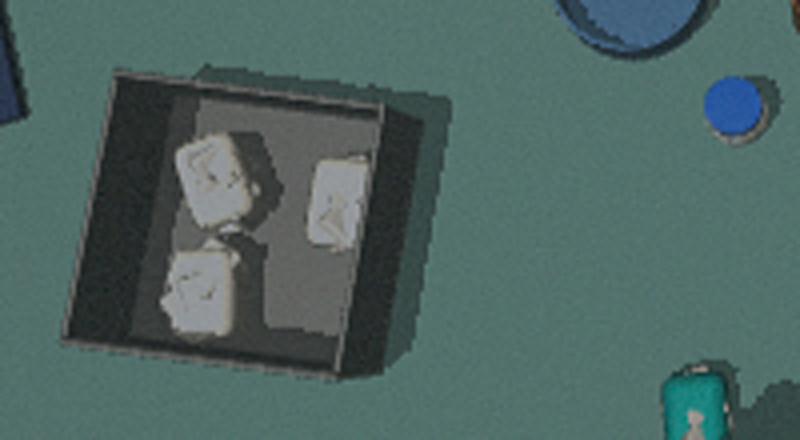

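Crop shows three wipes inside the bin at (215,180), (200,292) and (340,203); the lower-right quarter is free for the fourth.

```bash
python3 -m jog '[[[-0.517,-0.092,0],-1.361,0.03],[[-0.517,-0.092,0],-1.361,0.03],[[-0.517,-0.092,0],-1.361,0.03],[[-0.517,-0.092,0],-1.361,0.03],[[-0.517,-0.092,0],-1.361,0.03],[[-0.517,-0.092,0],-1.361,0.03],[[-0.517,-0.092,0],-1.361,0.03],[[-0.517,-0.092,0],-1.361,0.03],[[-0.517,-0.092,0],-1.361,0.03],[[-0.517,-0.092,0],-1.361,0.03],[[-0.517,-0.092,0],-1.361,0.03],[[-0.517,-0.092,0],-1.361,0.03],[[-0.517,-0.092,0],-1.361,0.03],[[-0.517,-0.092,0],-1.361,0.03],[[-0.517,-0.092,0],-1.361,0.03],[[-0.517,-0.092,0],-1.361,0.03]]'; python3 go.py .425,.36,.115,0
```

```text
time_s: 21.85
tool_pos: [0.4246, 0.3595, 0.1497]
tcp_rot: [1.0, -0.001, -0.0, 0.0]
force: [-0.2, 0.7, 0.9]
opening: 0.044
grip_force: 30.0
t 21.9 pos [0.4246 0.3595 0.1497] head -0.1 q [ 0.49  0.24  1.73 -0.    1.17  2.06] open 0.044 grip 30.0 F [-0.2  0.7  0.9]
.425,.36,.115,0 -> [ 0.0004 -0.0005  0.0347] turn -0.002 heading 0
```

```bash
python3 -m jog '[[[0,0,0.035],0,0.03],[[0,0,0.035],0,0.03],[[0,0,0.035],0,0.088],[[0,0,0.035],0,0.088],[[0,0,0.035],0,0.088],[[0,0,0.035],0,0.088],[[0,0,0],0,0.088],[[0,0,-0.05],0,0.088],[[0,0,-0.05],0,0.088]]'; python3 go.py .62,-.15,.20,0; python3 - <<'E'
from h import *
p=cams.snapshot("top"); save(p,"top2",scale=1.25)
E
```

```text
time_s: 22.75
tool_pos: [0.4281, 0.3628, 0.2076]
tcp_rot: [1.0, 0.0, 0.006, -0.003]
force: [1.0, 0.8, 0.3]
opening: 0.0881
grip_force: 0.0
t 22.8 pos [0.4281 0.3628 0.2076] head 0.0 q [0.49 0.17 1.68 0.   1.27 2.06] open 0.0881 grip 0.0 F [1.  0.8 0.3]
.62,-.15,.20,0 -> [0.1917 0.5129 0.0066] turn 0.0 heading 0
```

View pics/top2.png

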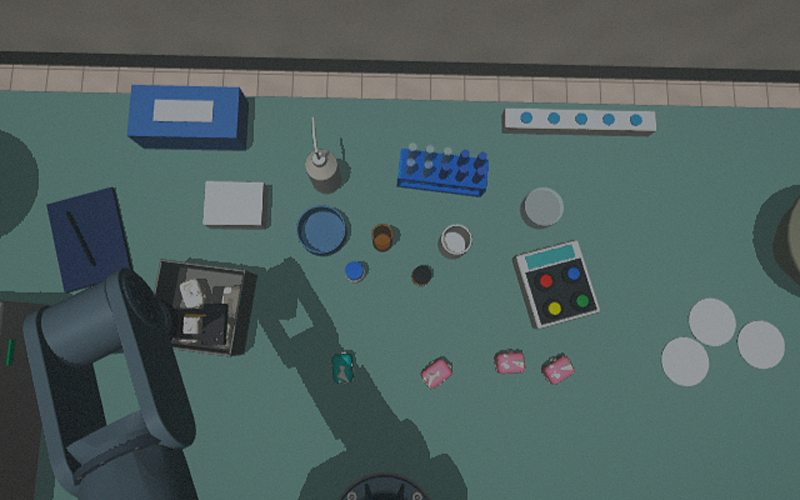

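Bench is clear of white wipes and the vessels haven't moved: white beaker (456,240), dish (322,230), amber (382,237). Next, the white beaker.

```bash
python3 -m jog '[[[0.195,0.51,0],0,0.088],[[0.195,0.51,0],0,0.088],[[0.195,0.51,0],0,0.088],[[0.195,0.51,0],0,0.088],[[0.195,0.51,0],0,0.088],[[0.195,0.51,0],0,0.088],[[0.195,0.51,0],0,0.088],[[0.195,0.51,0],0,0.088],[[0.195,0.51,0],0,0.088],[[0.195,0.51,0],0,0.088],[[0.195,0.51,0],0,0.088],[[0.195,0.51,0],0,0.088],[[0.195,0.51,0],0,0.088],[[0.195,0.51,0],0,0.088],[[0.195,0.51,0],0,0.088],[[0.195,0.51,0],0,0.088]]'; python3 go.py .62,-.15,.05,0; python3 - <<'E'
from h import *
p=cams.snapshot("wrist"); save(p,"wr1")
A=cloud(p).reshape(-1,3)
B=A[(np.hypot(A[:,0]-.62,A[:,1]+.15)<.055)&(A[:,2]>.062)&(A[:,2]<.09)]
M=np.c_[2*B[:,:2],np.ones(len(B))];s=np.linalg.lstsq(M,(B[:,:2]**2).sum(1),rcond=None)[0]
print(len(B),s[:2].round(4),np.sqrt(s[2]+s[0]**2+s[1]**2).round(4),np.percentile(B[:,2],[50,95]))
E
```

```text
time_s: 24.4
tool_pos: [0.6191, -0.148, 0.1999]
tcp_rot: [1.0, 0.001, 0.0, -0.0]
force: [1.0, 0.2, 0.6]
opening: 0.088
grip_force: 0.0
t 24.4 pos [ 0.6191 -0.148   0.1999] head 0.1 q [-0.42  0.35  1.48  0.    1.31  1.15] open 0.088 grip 0.0 F [1.  0.2 0.6]
.62,-.15,.05,0 -> [0.0009 0.002  0.1499] turn 0.002 heading 0
1164 [ 0.621 -0.149] 0.0314 [0.07371813 0.07507336]
```

View pics/wr1.png

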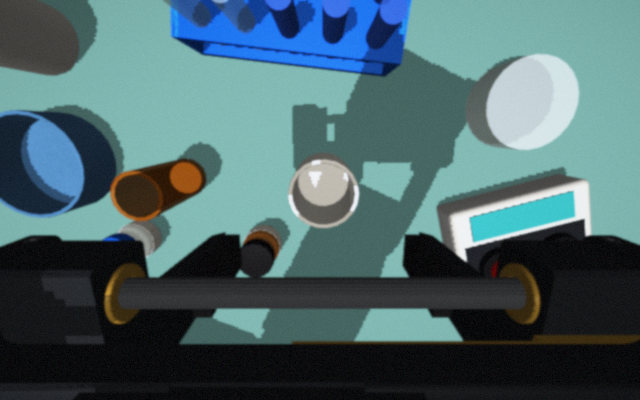

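Wrist view: white beaker rim at (323,192), midway between the fingers; the wrist fit agrees with the other cameras to 1–2 mm.

```bash
python3 -m jog '[[[0,0,0.04],0,0.088],[[0,0,0.08],0,0.088],[[0,0,0.11],0,0.088],[[0,0,0.13],0,0.088],[[0,0,0.145],0,0.088],[[0,0,0.15],0,0.088],[[0,0,0.15],0,0.088],[[0,0,0.15],0,0.05],[[0,0,0.15],0,0.05],[[0,0,0.15],0,0.05],[[0,0,0.15],0,0.05],[[0,0,0.15],0,0.05],[[0,0,0.15],0,0.05],[[0,0,0.13],0,0.05],[[0,0,0.09],0,0.05],[[0,0,0.05],0,0.05],[[0,0,0],0,0.05],[[0,0,0],0,0.05]]'; python3 go.py .644,.149,.2,0
```

```text
time_s: 26.25
tool_pos: [0.6231, -0.1512, 0.2082]
tcp_rot: [1.0, -0.0, 0.006, 0.003]
force: [1.2, -0.4, -0.8]
opening: 0.0679
grip_force: 30.0
t 26.2 pos [ 0.6231 -0.1512  0.2082] head -0.0 q [-0.42  0.34  1.47 -0.    1.31  1.15] open 0.0679 grip 30.0 F [ 1.2 -0.4 -0.8]
.644,.149,.2,0 -> [ 0.0207 -0.3002  0.0067] turn -0.0 heading 0
```

```bash
python3 -m jog '[[[0.01,-0.04,0],0,0.05],[[0.024,-0.08,0],0,0.05],[[0.024,-0.12,0],0,0.05],[[0.024,-0.16,0],0,0.05],[[0.024,-0.2,0],0,0.05],[[0.024,-0.24,0],0,0.05],[[0.024,-0.27,0],0,0.05],[[0.024,-0.29,0],0,0.05],[[0.024,-0.299,0],0,0.05],[[0.024,-0.299,0],0,0.05],[[0.024,-0.299,0],0,0.05],[[0.024,-0.299,0],0,0.05]]'; python3 go.py .644,.149,.057,0; python3 - <<'E'
from h import *
p=cams.snapshot("wrist"); save(p,"wr2")
A=cloud(p).reshape(-1,3)
B=A[(np.hypot(A[:,0]-.644,A[:,1]-.149)<.075)&(A[:,2]>.04)&(A[:,2]<.06)]
M=np.c_[2*B[:,:2],np.ones(len(B))];s=np.linalg.lstsq(M,(B[:,:2]**2).sum(1),rcond=None)[0]
print(len(B),s[:2].round(4),np.sqrt(s[2]+s[0]**2+s[1]**2).round(4),np.percentile(B[:,2],[50,95]))
E
```

```text
time_s: 27.45
tool_pos: [0.6434, 0.1481, 0.1995]
tcp_rot: [1.0, -0.001, -0.0, 0.0]
force: [0.1, 1.3, -1.5]
opening: 0.0678
grip_force: 30.0
t 27.4 pos [0.6434 0.1481 0.1995] head -0.1 q [ 0.05  0.4   1.41 -0.    1.33  1.62] open 0.0678 grip 30.0 F [ 0.1  1.3 -1.5]
.644,.149,.057,0 -> [ 0.0007 -0.001   0.1425] turn -0.002 heading 0
874 [0.6443 0.1508] 0.0522 [0.04894575 0.05026205]
```

View pics/wr2.png

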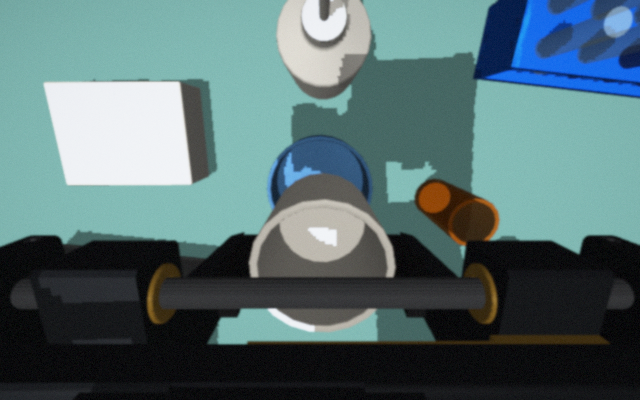

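Wrist view: white beaker held straight at (322,265), dish directly beneath at (320,185). Lowering.

```bash
python3 -m jog '[[[0,-0.001,0.04],0,0.05],[[0,-0.001,0.08],0,0.05],[[0,-0.001,0.11],0,0.05],[[0,-0.001,0.125],0,0.05],[[0,-0.001,0.135],0,0.05],[[0,-0.001,0.14],0,0.05],[[0,-0.001,0.144],0,0.05],[[0,-0.001,0.144],0,0.05],[[0,-0.001,0.144],0,0.05],[[0,-0.001,0.144],0,0.08],[[0,-0.001,0.144],0,0.08],[[0,-0.001,0.144],0,0.08],[[0,-0.001,0.144],0,0.08],[[0,-0.001,0.12],0,0.08],[[0,-0.001,0.08],0,0.08],[[0,-0.001,0.04],0,0.08],[[0,-0.001,0],0,0.08],[[0,-0.001,0],0,0.08],[[0,-0.001,0],0,0.08]]'; python3 go.py .625,.012,.2,0;  python3 - <<'E'
from h import *
A=np.vstack([cloud(cams.snapshot(n)).reshape(-1,3) for n in ("wrist","side")])
for x,y,r,z0,z1 in [(.644,.149,.05,.07,.09),(.644,.149,.075,.04,.056),(.625,.012,.04,.09,.11)]:
    B=A[(np.hypot(A[:,0]-x,A[:,1]-y)<r)&(A[:,2]>z0)&(A[:,2]<z1)]
    M=np.c_[2*B[:,:2],np.ones(len(B))];s=np.linalg.lstsq(M,(B[:,:2]**2).sum(1),rcond=None)[0]
    print(len(B),s[:2].round(4),np.sqrt(s[2]+s[0]**2+s[1]**2).round(4),np.percentile(B[:,2],[50,95]))
E
```

```text
time_s: 29.4
tool_pos: [0.644, 0.1506, 0.2013]
tcp_rot: [1.0, -0.0, 0.002, -0.0]
force: [0.7, 0.4, 0.0]
opening: 0.0798
grip_force: 0.0
t 29.4 pos [0.644  0.1506 0.2013] head -0.0 q [0.05 0.4  1.41 0.   1.33 1.62] open 0.0798 grip 0.0 F [0.7 0.4 0. ]
.625,.012,.2,0 -> [-0.019   0.1386  0.0012] turn -0.0 heading 0
1289 [0.6449 0.1504] 0.0316 [0.07868214 0.08010056]
2329 [0.6449 0.1503] 0.0481 [0.04867683 0.05274749]
1244 [0.6251 0.0142] 0.0208 [0.09829204 0.10003511]
```

```bash
python3 -m jog '[[[-0.019,0.137,0],0,0.08],[[-0.019,0.137,0],0,0.08],[[-0.019,0.137,0],0,0.08],[[-0.019,0.137,0],0,0.08],[[-0.019,0.137,0],0,0.08],[[-0.019,0.137,0],0,0.08],[[-0.019,0.137,0.05],0,0.08],[[-0.019,0.137,0.09],0,0.08],[[-0.019,0.137,0.115],0,0.08],[[-0.019,0.137,0.123],0,0.08],[[-0.019,0.137,0.123],0,0.08],[[-0.019,0.137,0.123],0,0.03],[[-0.019,0.137,0.123],0,0.03],[[-0.019,0.137,0.123],0,0.03],[[-0.019,0.137,0.123],0,0.03],[[-0.019,0.137,0.123],0,0.03],[[-0.019,0.137,0.123],0,0.03],[[-0.019,0.137,0.1],0,0.03],[[-0.019,0.137,0.06],0,0.03],[[-0.019,0.137,0.02],0,0.03]]'; python3 -m jog '[[[0,0,0],0,0.03],[[0,0,-0.02],0,0.03],[[0,0,-0.04],0,0.03],[[0,0,-0.04],0,0.03],[[0,0,-0.04],0,0.03]]'; python3 go.py .645,.150,.22,0
```

```text
time_s: 31.5
tool_pos: [0.6231, 0.0137, 0.1795]
tcp_rot: [1.0, -0.0, -0.002, -0.0]
force: [1.1, -1.3, -1.1]
opening: 0.0454
grip_force: 30.0
time_s: 32.0
tool_pos: [0.6239, 0.0136, 0.2187]
tcp_rot: [1.0, -0.0, -0.0, -0.0]
force: [-0.3, 0.4, -1.5]
opening: 0.0455
grip_force: 30.0
t 32.0 pos [0.6239 0.0136 0.2187] head -0.0 q [-0.17  0.31  1.5   0.    1.34  1.4 ] open 0.0455 grip 30.0 F [-0.3  0.4 -1.5]
.645,.150,.22,0 -> [ 0.021  -0.1364 -0.0013] turn -0.0 heading 0
```

```bash
python3 -m jog '[[[0.01,-0.04,0],0,0.03],[[0.02,-0.08,0],0,0.03],[[0.02,-0.11,0],0,0.03],[[0.02,-0.13,0],0,0.03],[[0.02,-0.137,0],0,0.03],[[0.02,-0.137,0],0,0.03],[[0.02,-0.137,0],0,0.03],[[0.02,-0.137,0],0,0.03]]'; python3 go.py .645,.150,.088,0;  python3 - <<'E'
from h import *
p=cams.snapshot("side");save(p,"side3",(240,60,440,260),3)
A=cloud(p).reshape(-1,3)
for x,y,r,z0,z1 in [(.645,.150,.035,.145,.16),(.645,.150,.035,.16,.18),(.645,.150,.035,.18,.2)]:
    B=A[(np.hypot(A[:,0]-x,A[:,1]-y)<r)&(A[:,2]>z0)&(A[:,2]<z1)]
    M=np.c_[2*B[:,:2],np.ones(len(B))];s=np.linalg.lstsq(M,(B[:,:2]**2).sum(1),rcond=None)[0]
    print(len(B),s[:2].round(4),np.sqrt(s[2]+s[0]**2+s[1]**2).round(4))
E
```

```text
time_s: 32.8
tool_pos: [0.6443, 0.1492, 0.2194]
tcp_rot: [1.0, -0.001, -0.0, 0.0]
force: [0.2, 0.2, -1.1]
opening: 0.0457
grip_force: 30.0
t 32.8 pos [0.6443 0.1492 0.2194] head -0.1 q [ 0.05  0.39  1.39 -0.    1.37  1.62] open 0.0457 grip 30.0 F [ 0.2  0.2 -1.1]
.645,.150,.088,0 -> [ 0.0008 -0.0009  0.1314] turn -0.002 heading 0
92 [0.6457 0.1473] 0.0217
124 [0.6454 0.1474] 0.0218
131 [0.6452 0.1475] 0.0217
```

View pics/side3.png

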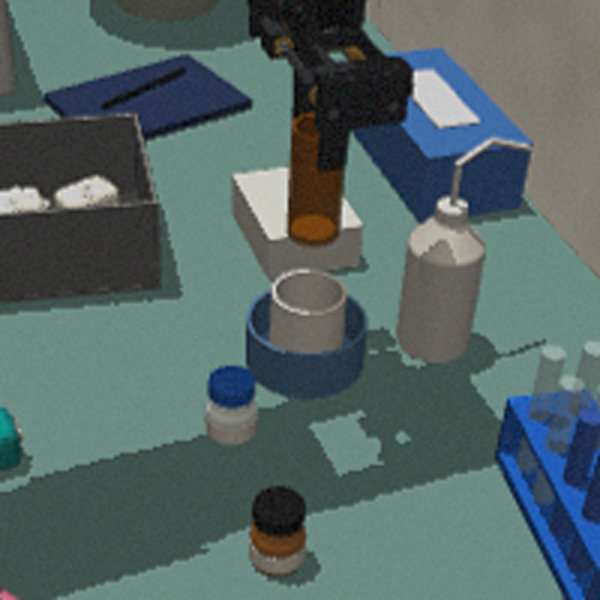

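Side crop: amber beaker held upright at (315,180) over the white beaker, which stands in the dish (308,310). Lowering.

```bash
python3 -m jog '[[[0,-0.001,0.04],0,0.03],[[0,-0.001,0.07],0,0.03],[[0,-0.001,0.09],0,0.03],[[0,-0.001,0.11],0,0.03],[[0,-0.001,0.122],0,0.03],[[0,-0.001,0.128],0,0.03],[[0,-0.001,0.132],0,0.03],[[0,-0.001,0.132],0,0.03],[[0,-0.001,0.132],0,0.03],[[0,-0.001,0.132],0,0.065],[[0,-0.001,0.132],0,0.065],[[0,-0.001,0.132],0,0.065],[[0,-0.001,0.132],0,0.065],[[0,-0.001,0.11],0,0.065],[[0,-0.001,0.08],0,0.065],[[0,-0.001,0.04],0,0.065],[[0,-0.001,0],0,0.065],[[0,-0.001,0],0,0.065],[[0,-0.001,0],0,0.065]]'; python3 go.py .492,-.4245,.12,0;  python3 - <<'E'
from h import *
p=cams.snapshot("side");save(p,"side4",(120,60,440,300),2.4)
A=cloud(p).reshape(-1,3)
for x,y,r,z0,z1 in [(.645,.148,.035,.1,.13),(.645,.148,.045,.07,.085)]:
    B=A[(np.hypot(A[:,0]-x,A[:,1]-y)<r)&(A[:,2]>z0)&(A[:,2]<z1)]
    M=np.c_[2*B[:,:2],np.ones(len(B))];s=np.linalg.lstsq(M,(B[:,:2]**2).sum(1),rcond=None)[0]
    print(len(B),s[:2].round(4),np.sqrt(s[2]+s[0]**2+s[1]**2).round(4),B[:,2].max())
E
python3 wp.py
```

```text
time_s: 34.75
tool_pos: [0.645, 0.1516, 0.2213]
tcp_rot: [1.0, -0.0, 0.001, -0.0]
force: [-0.2, -0.8, -0.9]
opening: 0.0651
grip_force: 0.0
t 34.8 pos [0.645  0.1516 0.2213] head -0.0 q [0.05 0.38 1.39 0.   1.37 1.62] open 0.0651 grip 0.0 F [-0.2 -0.8 -0.9]
.492,-.4245,.12,0 -> [-0.1531  0.5761  0.1007] turn -0.0 heading 0
126 [0.6455 0.1489] 0.0208 0.11093668964706316
201 [0.6452 0.1475] 0.028 0.08498645396479387
[(0.93, [0.419, 0.425, 0.042]), (0.91, [0.358, -0.266, 0.043]), (0.91, [0.339, -0.369, 0.041]), (0.83, [0.334, -0.11, 0.04]), (0.61, [0.47, -0.359, 0.064]), (0.59, [0.494, 0.424, 0.042]), (0.57, [0.337, 0.094, 0.039])]
```

View pics/side4.png

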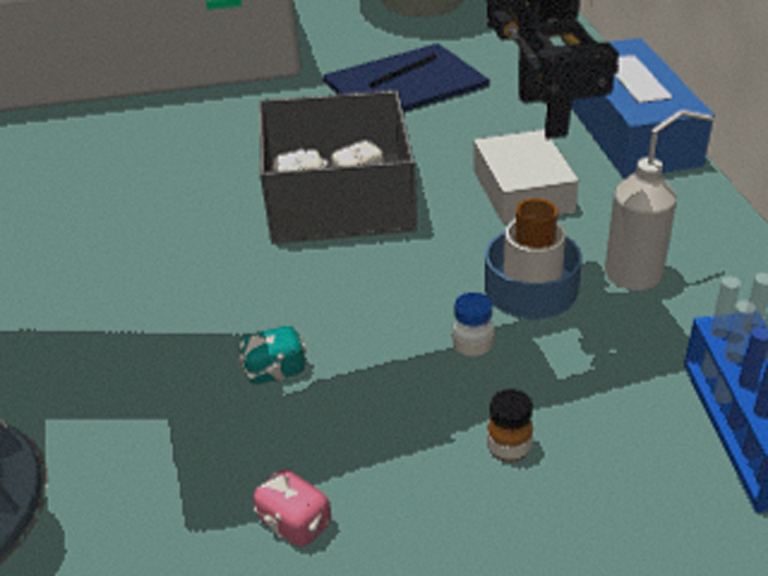

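Amber is nested upright at (537,222) in white in blue. Moving over the console with fingers closed, then checking the bin from the top.

```bash
python3 -m jog '[[[-0.154,0.575,0.1],0,0],[[-0.154,0.575,0.1],0,0],[[-0.154,0.575,0.1],0,0],[[-0.154,0.575,0.1],0,0],[[-0.154,0.575,0.1],0,0],[[-0.154,0.575,0.1],0,0],[[-0.154,0.575,0.1],0,0],[[-0.154,0.575,0.1],0,0],[[-0.154,0.575,0.1],0,0],[[-0.154,0.575,0.1],0,0],[[-0.154,0.575,0.1],0,0],[[-0.154,0.575,0.1],0,0],[[-0.154,0.575,0.1],0,0],[[-0.154,0.575,0.1],0,0],[[-0.154,0.575,0.1],0,0],[[-0.154,0.575,0.1],0,0],[[-0.154,0.575,0.1],0,0],[[-0.154,0.575,0.1],0,0],[[-0.154,0.575,0.1],0,0]]'; python3 go.py .4905,-.4245,.075,0;  python3 - <<'E'
from h import *
p=cams.snapshot("top");save(p,"bin2",(110,150,330,310),3.5)
p=cams.snapshot("wrist");save(p,"wr3")
A=cloud(p).reshape(-1,3);hsv=cv2.cvtColor(p["image"],cv2.COLOR_RGB2HSV).reshape(-1,3).astype(int)
b=(np.hypot(A[:,0]-.51,A[:,1]+.385)<.09)&(A[:,2]>.057)&(A[:,2]<.09)
for k,lo,hi in [("red",0,8),("yellow",22,35),("green",45,75),("blue",100,125)]:
    m=b&(hsv[:,0]>=lo)&(hsv[:,0]<=hi)&(hsv[:,1]>130)&(hsv[:,2]>70)
    if m.sum():print(k,m.sum(),np.round(np.median(A[m],0),4))
E
```

```text
time_s: 36.8
tool_pos: [0.4906, -0.4229, 0.12]
tcp_rot: [1.0, 0.0, 0.0, 0.0]
force: [-0.3, -0.1, 0.1]
opening: 0.0004
grip_force: 0.0
t 36.8 pos [ 0.4906 -0.4229  0.12  ] head 0.0 q [-0.89  0.46  1.5   0.    1.18  0.68] open 0.0004 grip 0.0 F [-0.3 -0.1  0.1]
.4905,-.4245,.075,0 -> [-0.0001  0.0016  0.045 ] turn 0.001 heading 0
red 1346 [ 0.5332 -0.3481  0.066 ]
yellow 576 [ 0.4804 -0.365   0.0657]
green 1017 [ 0.4912 -0.4247  0.0661]
blue 1339 [ 0.5499 -0.4083  0.0661]
```

View pics/bin2.png

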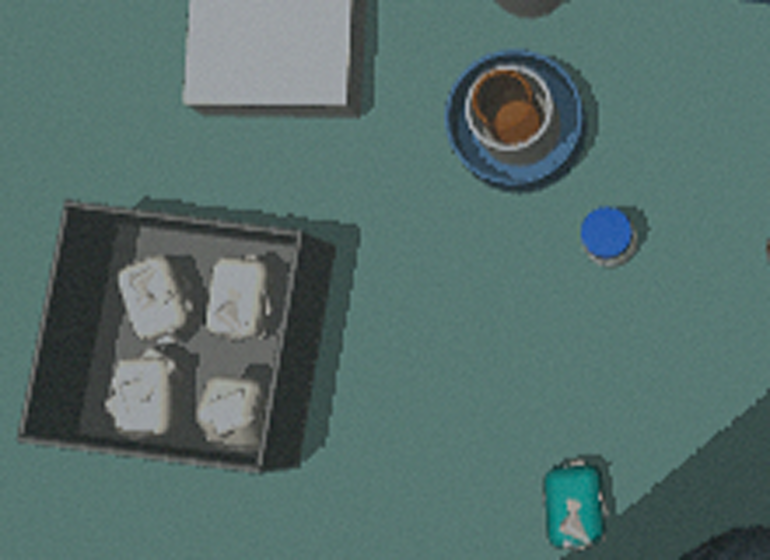

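View pics/wr3.png

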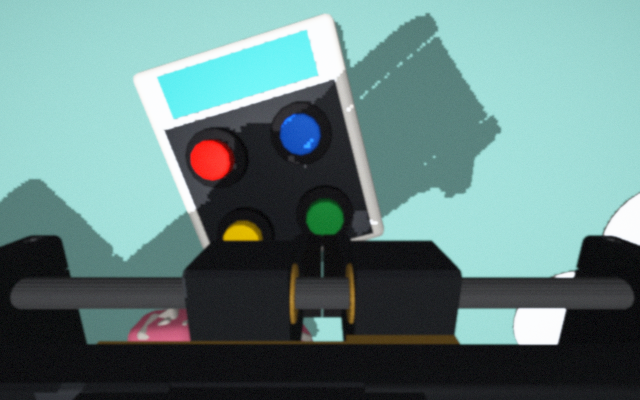

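Bin crop: all four wipes lie in the bin ((155,297), (238,298), (142,395), (228,408)) and the vessels are nested at (512,115). Wrist view: green (325,216), blue (300,133), red (210,160), yellow (242,235). Pressing green.

```bash
python3 -m jog '[[[0,0.001,0.03],0,0],[[0,0.001,0.048],0,0],[[0,0.001,0.052],0,0],[[0,0.001,0.055],0,0],[[0,0.001,0.057],0,0],[[0,0.001,0.059],0,0],[[0,0.001,0.06],0,0],[[0,0.001,0.06],0,0],[[0,0.001,0.06],0,0],[[0,0.001,0.06],0,0]]'; python3 go.py
```

```text
time_s: 37.9
tool_pos: [0.4905, -0.4248, 0.0614]
tcp_rot: [1.0, -0.0, 0.0, 0.001]
force: [-2.6, 2.7, 8.1]
opening: 0.0008
grip_force: 4.3
t 37.9 pos [ 0.4905 -0.4248  0.0614] head -0.0 q [-0.9   0.54  1.52 -0.    1.08  0.67] open 0.0008 grip 4.3 F [-2.6  2.7  8.1]
```

```bash
python3 -m jog '[[[0,0,0.0015],0,0],[[0,0,0.0015],0,0],[[0,0,0.0015],0,0]]'; python3 -m jog '[[[0,0,0.003],0,0],[[0,0,0.003],0,0],[[0,0,0.003],0,0],[[0,0,0.003],0,0]]'; python3 go.py
```

```text
time_s: 38.2
tool_pos: [0.4906, -0.4249, 0.0613]
tcp_rot: [1.0, 0.0, 0.0, 0.001]
force: [-6.5, 6.9, 17.1]
opening: 0.0007
grip_force: 8.6
time_s: 38.6
tool_pos: [0.4907, -0.4249, 0.0609]
tcp_rot: [1.0, 0.0, 0.0, 0.001]
force: [-11.7, 13.0, 34.6]
opening: 0.0004
grip_force: 17.2
t 38.6 pos [ 0.4907 -0.4249  0.0609] head 0.0 q [-0.9   0.54  1.52 -0.    1.08  0.67] open 0.0004 grip 17.2 F [-11.7  13.   34.6]
```

Bottomed out near 0.061 m with force rising. Lifting off and going to blue.

```bash
python3 -m jog '[[[0,0,-0.02],0,0],[[0,0,-0.045],0,0],[[0,0,-0.045],0,0],[[0.03,-0.008,-0.045],0,0],[[0.059,-0.0165,-0.045],0,0],[[0.059,-0.0165,-0.045],0,0],[[0.059,-0.0165,-0.045],0,0],[[0.059,-0.0165,-0.02],0,0],[[0.059,-0.0165,-0.011],0,0],[[0.059,-0.0165,-0.008],0,0],[[0.059,-0.0165,-0.006],0,0],[[0.059,-0.0165,-0.004],0,0],[[0.059,-0.0165,-0.003],0,0],[[0.059,-0.0165,-0.003],0,0],[[0.059,-0.0165,-0.003],0,0],[[0.059,-0.0165,-0.003],0,0]]'; python3 go.py
```

```text
time_s: 40.2
tool_pos: [0.5479, -0.408, 0.0612]
tcp_rot: [1.0, -0.0, -0.001, -0.0]
force: [-10.8, 6.8, 18.0]
opening: 0.0001
grip_force: 9.1
t 40.2 pos [ 0.5479 -0.408   0.0612] head -0.0 q [-0.81  0.6   1.42 -0.    1.12  0.76] open 0.0001 grip 9.1 F [-10.8   6.8  18. ]
```

```bash
python3 -m jog '[[[0,0,-0.02],0,0],[[0,0,-0.04],0,0],[[0,0,-0.04],0,0],[[-0.03,0.008,-0.04],0,0],[[-0.059,0.0165,-0.04],0,0],[[-0.059,0.0165,-0.04],0,0],[[-0.059,0.0165,-0.04],0,0],[[-0.059,0.0165,-0.02],0,0],[[-0.059,0.0165,-0.009],0,0],[[-0.059,0.0165,-0.005],0,0],[[-0.059,0.0165,-0.003],0,0],[[-0.059,0.0165,-0.001],0,0],[[-0.059,0.0165,0],0,0],[[-0.059,0.0165,0],0,0],[[-0.059,0.0165,0],0,0],[[-0.059,0.0165,0],0,0]]'; python3 go.py
```

```text
time_s: 41.8
tool_pos: [0.4907, -0.4237, 0.0612]
tcp_rot: [1.0, 0.0, -0.0, -0.0]
force: [-7.4, 8.0, 19.9]
opening: 0.0007
grip_force: 10.0
t 41.8 pos [ 0.4907 -0.4237  0.0612] head 0.0 q [-0.9   0.54  1.52  0.    1.08  0.67] open 0.0007 grip 10.0 F [-7.4  8.  19.9]
```

```bash
python3 -m jog '[[[0,0,-0.02],0,0],[[0,0,-0.04],0,0],[[0,0,-0.04],0,0],[[0.021,-0.038,-0.04],0,0],[[0.0425,-0.077,-0.04],0,0],[[0.0425,-0.077,-0.04],0,0],[[0.0425,-0.077,-0.04],0,0],[[0.0425,-0.077,-0.04],0,0],[[0.0425,-0.077,-0.02],0,0],[[0.0425,-0.077,-0.009],0,0],[[0.0425,-0.077,-0.005],0,0],[[0.0425,-0.077,-0.003],0,0],[[0.0425,-0.077,-0.001],0,0],[[0.0425,-0.077,0],0,0],[[0.0425,-0.077,0],0,0],[[0.0425,-0.077,0],0,0],[[0.0425,-0.077,0],0,0]]'; python3 go.py; python3 -m jog '[[[0,0,-0.02],0,0],[[0,0,-0.06],0,0],[[0,0,-0.1],0,0],[[0,0,-0.14],0,0],[[0,0,-0.14],0,0],[[0,0,-0.14],0,0],[[0,0,-0.14],0,0],[[0,0,-0.14],0,0],[[0,0,-0.14],0,0],[[0,0,-0.14],0,0]]'; python3 - <<'E'
from h import *
save(cams.snapshot("top"),"end",scale=1.25)
E
```

```text
time_s: 43.5
tool_pos: [0.5317, -0.3483, 0.0612]
tcp_rot: [1.0, -0.0, -0.001, 0.0]
force: [-11.0, 5.4, 20.1]
opening: 0.0004
grip_force: 10.1
t 43.5 pos [ 0.5317 -0.3483  0.0612] head -0.0 q [-0.77  0.51  1.56 -0.    1.07  0.81] open 0.0004 grip 10.1 F [-11.    5.4  20.1]
time_s: 44.5
tool_pos: [0.5323, -0.3472, 0.1971]
tcp_rot: [1.0, -0.0, -0.001, -0.001]
force: [-0.4, -0.5, 0.2]
opening: 0.0003
grip_force: 0.0
```

View pics/end.png

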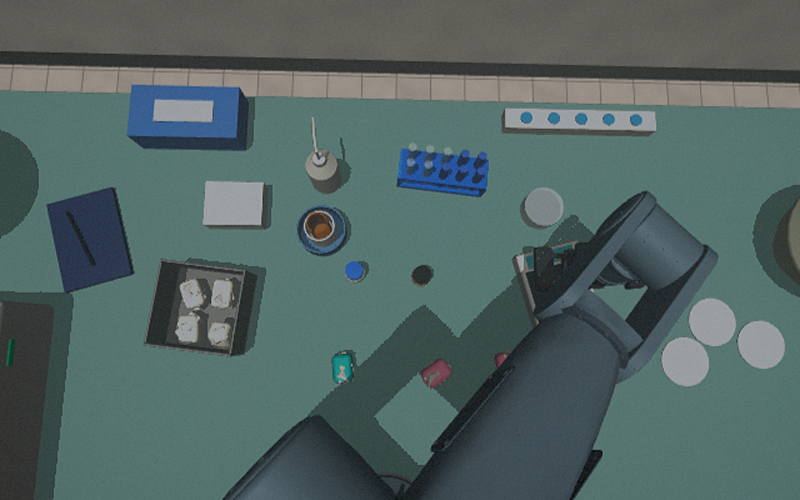

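The end picture shows four wipes in the bin (205,312), the vessels nested (320,230), bystanders in place and the arm clear. Handing in.

```bash
python3 -c "
from workcell import robot
print(robot.job_done())"
```

```text
the job is handed in; nothing more can be done
None
```

I handed the job in at about 45 s with all four wipes in the bin, the three vessels nested upright, the keys pressed green, blue, green, red, and no bystander visibly moved; the hand-in call returned no verdict.

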